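# Clip the label holder on the findings drawer and hold it home

### The job

The top drawer of the shoemaker's small-parts cabinet has lost its label holder: pull that drawer open about 10 cm, then take the white label holder from the bench and push it down over the drawer's front edge at the label place beside the handle, label side facing out, so that its rear leg goes down behind the springy lip and its bridge sits fully home on the edge. Finish while still pressing it firmly down with the gripper and do not let go, because I put its screw in while you hold it. Leave the tin, the shoe last and the hammer where they are.

Things in the scene. Friction and masses are not known exactly. Their poses are not given: they have to be found in the camera images.
- cabinet: Blue sheet-steel cabinet, fixed to the bench, 240 (x) x 300 (y) x 170 (z) mm, two grey drawer fronts one above the other, flush with its front face at x = -120. Origin: centre of its underside; x points from the fronts to the back, z up. Its top plate overhangs the shut top drawer's edge with a 10 mm gap, so nothing goes over that edge until the drawer is out. The lower drawer does not open.
- drawer (a joint): How far the top drawer is pulled out, in m: 0 shut, 0.16 at its stop. It slides towards the cabinet's -x, needs about 3 N to move and stays where it is left.
- drawer_handle (a point): Middle of the top drawer's handle (moves with the drawer): a level steel bar 11 mm thick and 80 mm long along y, its centre line 35 mm in front of the drawer front and 20 mm below the drawer front's top edge (38 mm below the cabinet's top), on two posts near its ends. Axes as the cabinet's.
- label_place (a point): Where the holder belongs: point on the top edge of the top drawer's front, at mid-thickness, 88 mm from the handle's middle towards +y (robot's left), between two flat ribs 77 mm apart on the front face. Moves with the drawer; axes as the cabinet's (x into the drawer). The front is 12 mm thick (x -6 to 6), 60 high, hollow. Free space: all before it; behind it 55 mm deep, 60 mm long.
- front_edge: The top edge of the top drawer's front along its whole width (part of the drawer), on which the holder's bridge comes to sit; origin: the middle of the edge, on top, at mid-thickness.
- lip: Springy steel lip, 60 mm wide, hanging behind the edge at the label place, slanting into the drawer; origin: its root, 5 mm behind mid-thickness, 3 mm below the edge. Proudest 26 mm below the edge: 11.5 mm behind mid-thickness. The rear leg goes down behind it, springing it forwards: felt once the leg tip is 15 to 25 mm down, hardest (up to 9 N) at 26 to 34 mm, then 3 to 6 N until home at 39 mm.
- holder: White plastic label holder, about 45 g: upside-down U standing on its legs, 44 mm high, 64 wide (y), 23 thick (x), 26 at the flared leg tips. Origin: centre of its underside; z up; x from label plate (x -11.5 to -8, 64 wide, paper card) to rear leg (x 8 to 11.5, 46 wide). Gap between legs 16, open below; bridge: top 5 mm. Pinch it across its thickness.
- holder_seat (a point): Middle of the underside of the holder's bridge, 39 mm above the holder's origin; it comes to lie on the label place when home, 0 to 2 mm behind mid-thickness. Fingers that reach no lower than 32 mm below the holder's top stay clear of everything there. Axes as the holder's.
- holder_face (a point): On the outer face of the holder's label plate, level with the underside of the bridge: 11.5 mm from holder_seat towards the holder's -x.
- tin: Bystander: closed green cement tin with a paper band, 88 mm across, 114 mm high. Origin: centre of its underside.
- last: Bystander: cream shoe last (foot form) lying sole down, 257 mm long, 86 mm wide, 100 mm high. Origin: at the sole, near its middle; x to the toe.
- hammer: Bystander: shoemaker's hammer lying flat, 220 mm long, wooden handle along x, head 110 mm across at x = 80. Origin: on the bench below the handle.
There are look-alikes about, which are no part of the job. Of the things like the holder, leave any that is purple, red or yellow; of the rest the smaller one is meant.

How it is judged:
By the outcome, as a careful person would: the job done as asked, in the order asked, and still so for the second after the job is handed in, while the arm keeps its last pose, push and grip.
It also fails if it takes over 58 s, if anything falls off the work surface, if the arm or the gripper's body presses on something with over 40 N, if the wrist force passes 120 N, or if a joint passes its speed limit or range.

### The arm

A 6-joint arm with a two-finger parallel gripper is mounted at the origin on the work surface. World frame = base frame: x ahead of the robot, y to its left, z up, the work surface at z = 0. Lengths are in m, angles in rad, forces in N, time in s.
With the tool pointing down it reaches from about 0.35 to 0.775 m from the base axis. Payload 7.3 kg.
Tool frame: the origin (TCP) lies at the very end of the fingers, on their centre line; the grasp point (between the pads) lies 19 mm behind it; z points along the fingers, y is the line along which they close (so a half turn about z gives the same grasp; the last joint's range is limited). The gripper opens to 92 mm and grips with 3 to 60 N. Pads are 19 mm wide; open, the fingers measure 130 mm over their backs; the gripper's body (75 mm by 190 mm) begins 47 mm behind the grasp point.
Start: joints at [1.128, 0.342, 1.524, -0, 1.275, -0.146], TCP at [0.154, 0.502, 0.227] pointing down, gripper open.
Joint ranges: [-2.53, 2.53], [-0.77, 2.02], [0.04, 2.7], [-1, 4.14], [0.28, 2.66], [-3.11, 3.11]. Speed limits (rad/s): [2.57, 2.57, 3.14, 3.14, 3.14, 3.14].

### API

Orientations are given as a unit quaternion [x, y, z, w].
In Python, from cell import manip gives the robot as it stands. The module is installed in compiled form; this text tells all that it offers.
- The arm moves only by the shell command python3 -m jog 'ROWS' [OPENING] [FORCE]. ROWS is JSON, a list of rows, each an object of numbers: "tx", "ty", "tz": the shift along the tool's x, y, z normalised to -1 to 1, where 1 is 0.04 m; "wx", "wy", "wz": the turn, a rotation vector about the tool's x, y, z normalised to -1 to 1, where 1 is 5 degrees. In form: [{"tx": .., "ty": .., "tz": .., "wx": .., "wy": .., "wz": ..}, ...]. A call has 1 to 12 rows; each row shifts and turns the commanded pose from where the row before left it, along the tool's axes as they then stand; what a row does not reach is not made up. A row lasts 1/12 s, in which the tool goes at most 41.7 mm and 7.16 degrees, less where a joint would pass 70% of its speed; a pose out of reach is approached as far as the arm can. A call with a number of a shift or a turn outside -1 to 1 is refused whole. A call with a gripper value outside its range is refused whole. OPENING is the closure, from -1 (fully open) to 1 (shut), set as the call begins (- or left out, the last holds). The fingers move at their own pace and stop on an object; FORCE is the grip in N (left out, the last holds). Time passes only in rows, so rows that do not move let the fingers close. It gives the time, the measured TCP pose, the force, the opening and the grip force at its end, in the units of the state.
- manip.get_state(): the state, without advancing time (a new reading comes with each control period).
- manip.get_image(name): name is "scene" or "top" or "wrist"; returns a dict with "pixels" (420x560x3 uint8, blue, green, red), "fovy" (degrees; the focal length in pixels is half the picture's height over the tangent of half this angle, whatever the lens; pixels are square), "cx", "cy" (the principal point, pixels), "R" (3x3) and "t" (3): a world point X has camera coordinates R X + t. Camera axes: x right, y down, z forward; pixel columns grow to the right and rows downward; lengths in m; the calibration is good to about 2 mm. The wrist camera is an equidistant fisheye: a pixel r from the principal point sees the ray r / f radians off the axis. A picture is of the moment at which its call begins. There is no depth.
- manip.job_done(): hands the job in; it is judged then, once.
The state is a dict: "time": time; "joints": joint angles; "joint_vel": joint speeds; "joint_efforts": joint torques, N m; "ee_pos": TCP position; "tcp_rot": TCP orientation; "force": force on the tool from outside, world axes, zero at the start; "moment": the same for the moment, N m; "finger_gap": opening from 0.0 (shut) to 1.0 (fully open); "grip_force": force on a finger pad.
Only numpy, scipy, OpenCV 4.12 (cv2) and the standard library are available. Lean on these libraries where they do the work, as an engineer would, in place of code of your own. Each camera call takes 0.05 s, during which the arm holds its last target. There are 200 camera calls.

## Working session

There is one attempt and no reset: what is moved stays moved. The work goes in short steps, Python scripts to look and compute and a shell command to move; the robot and the scene stay as the last step left them, time stands still between calls to the robot, and variables do not carry over. Pictures are saved under pics/ and viewed, at most 12 in all, crops included, and the job is handed in when it is done.

```bash
mkdir -p pics; cat > h.py <<'E'
import numpy as np, cv2, json, pickle
from cell import manip
from scipy.spatial.transform import Rotation as Ro
def snap(n,f):
    im=manip.get_image(n); cv2.imwrite(f'pics/{f}.png',im['pixels']); pickle.dump(im,open(f'pics/{f}.pkl','wb')); return im
def load(f): return pickle.load(open(f'pics/{f}.pkl','rb'))
def ray(im,u,v):
    f=210/np.tan(np.radians(im['fovy']/2)); a=np.array([u-im['cx'],v-im['cy']])
    if im.get('fish'):
        r=np.hypot(*a); th=r/f; d=np.array([*(a/max(r,1e-9)*np.sin(th)),np.cos(th)])
    else: d=np.array([a[0]/f,a[1]/f,1])
    R=np.array(im['R']); return -R.T@np.array(im['t']), R.T@d
def onz(im,u,v,z):
    c,d=ray(im,u,v); return c+d*(z-c[2])/d[2]
def tri(obs):
    A=0;b=0
    for im,u,v in obs:
        c,d=ray(im,u,v); d=d/np.linalg.norm(d); P=np.eye(3)-np.outer(d,d); A=A+P; b=b+P@c
    return np.linalg.solve(A,b)
def proj(im,X):
    f=210/np.tan(np.radians(im['fovy']/2)); p=np.array(im['R'])@X+np.array(im['t'])
    if im.get('fish'):
        r=np.hypot(p[0],p[1]); th=np.arctan2(r,p[2]); return im['cx']+f*th*p[0]/r, im['cy']+f*th*p[1]/r
    return im['cx']+f*p[0]/p[2], im['cy']+f*p[1]/p[2]
E
python3 - <<'E'
from h import *
for n in ('scene','top'):
    im=snap(n,n+'0'); print(n,im['fovy'],im['cx'],im['cy'],-np.array(im['R']).T@im['t'])
a=cv2.imread('pics/scene0.png');b=cv2.imread('pics/top0.png')
s=manip.get_state();print(s['tcp_rot'],s['ee_pos'],s['finger_gap'],s['force'],s['time'])
E
```

```text
scene 46.8647871461107 290.07114637918926 210.65121943894286 [ 1.37700029 -0.80686892  1.03463798]
top 49.700545663474415 285.47790459792026 209.5609366966388 [ 0.4784791  -0.00673032  1.16437338]
[ 1.47860661e-01  9.89007974e-01 -6.42290164e-04 -1.96972664e-04] [0.15336042 0.5017324  0.22614038] 0.9984561968418816 [ 0.61384419  0.21171283 -0.35608155] 0.1
```

View pics/scene0.png

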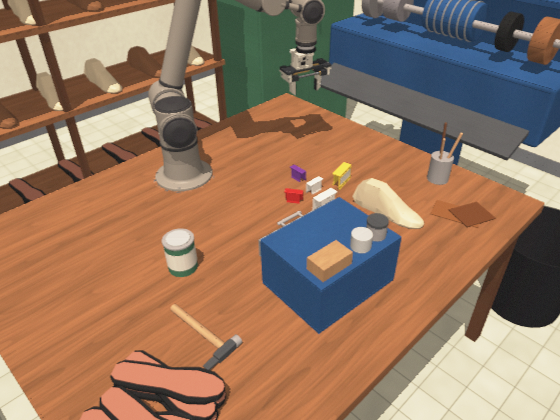

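View pics/top0.png

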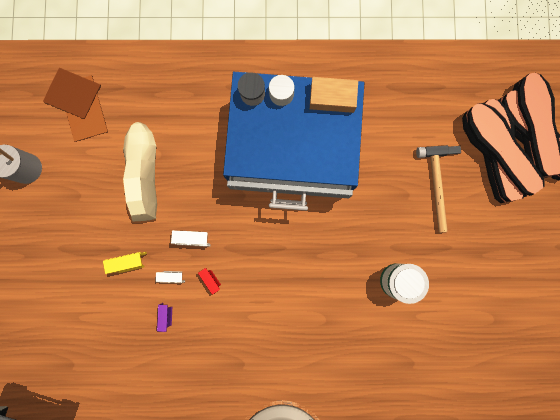

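The scene shows the cabinet with its fronts facing the robot, and five holders. In the top view they are yellow (123,264), purple (164,318), red (208,281), larger white (189,239) and smaller white (169,278). The smaller white at (169,278) fits, because the coloured ones are excluded. I'll confirm it in an enlarged crop.

```bash
python3 - <<'E'
from h import *
a=cv2.imread('pics/top0.png')[225:300,140:230];b=cv2.imread('pics/scene0.png')[155:230,265:355]
c=cv2.imread('pics/top0.png')[165:220,215:370]
r=lambda i,k:cv2.resize(i,None,fx=k,fy=k,interpolation=cv2.INTER_CUBIC)
ab=np.hstack([r(a,4.4),r(b,4.4)]); cc=cv2.resize(r(c,4.4),None,fx=1,fy=1)
out=np.zeros((ab.shape[0]+cc.shape[0],ab.shape[1],3),np.uint8);out[:ab.shape[0]]=ab;out[ab.shape[0]:,:cc.shape[1]]=cc
print(out.shape);cv2.imwrite('pics/crop1.png',out)
E
```

```text
(572, 792, 3)
```

View pics/crop1.png

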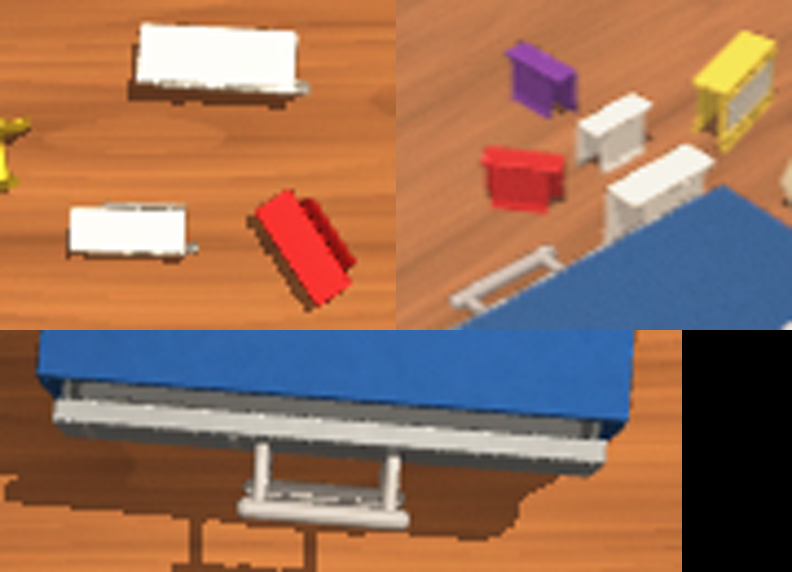

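The crop confirms the small white holder. Its narrower rear leg shows on its +x (cabinet) side, so the label faces the robot. The drawer front's light strip shows ahead of the blue top. Next I'll compute poses.

```bash
python3 - <<'E'
from h import *
np.set_printoptions(precision=4,suppress=True)
t=load('top0')
c=lambda x,y:(215+x/4.4,165+(y-330)/4.4)
P=lambda n,u,v,z:print(n,onz(t,u,v,z))
P('FL',*c(38,375),.17);P('FR',*c(628,418),.17);P('BL',233,73,.17);P('BR',364.5,81.5,.17)
P('edge front L',*c(54,420),.152);P('edge back L',*c(54,399),.152);P('edge frontR',*c(605,462),.152);P('edge backR',*c(605,439),.152)
P('barL',*c(240,508),.132);P('barR',*c(408,518),.132)
d=lambda x,y:(140+x/4.4,225+y/4.4)
for p in ((70,206),(187,207),(187,257),(69,252)):P('holder top',*d(*p),.044)
for p in ((138,25),(298,33),(297,90),(137,82)):P('big top',*d(*p),.06)
P('red',*d(262,200),.04)
E
```

```text
FL [0.6506 0.1253 0.17  ]
FR [ 0.6279 -0.1719  0.17  ]
BL [0.8851 0.1063 0.17  ]
BR [ 0.8646 -0.1917  0.17  ]
edge front L [0.6304 0.1193 0.152 ]
edge back L [0.6413 0.1194 0.152 ]
edge frontR [ 0.6079 -0.1626  0.152 ]
edge backR [ 0.6197 -0.1628  0.152 ]
barL [0.5869 0.0247 0.132 ]
barR [ 0.5814 -0.0627  0.132 ]
holder top [0.4337 0.3054 0.044 ]
holder top [0.4329 0.2404 0.044 ]
holder top [0.4054 0.2399 0.044 ]
holder top [0.4084 0.3054 0.044 ]
big top [0.5335 0.2658 0.06  ]
big top [0.5288 0.1773 0.06  ]
big top [0.4973 0.1775 0.06  ]
big top [0.502  0.2657 0.06  ]
red [0.4365 0.1995 0.04  ]
```

The cabinet is yawed about -4.5°. The drawer starts about 20 mm open, so it needs about 80 mm more. First I'll turn the tool so that its y lies along cabinet x (tool x then lies along cabinet y).

```bash
python3 -m jog '[{"wz":1},{"wz":1},{"wz":1},{"wz":1},{"wz":1},{"wz":1},{"wz":1},{"wz":1},{"wz":1},{"wz":1},{"wz":1},{"wz":1}]' 0.45 30 && python3 -m jog '[{"wz":1},{"wz":1},{"wz":1},{"wz":0.5},{},{}]'
cat >> h.py <<'E'
def to(X,yaw=None):
    "remaining shift in tool axes, units of 0.04 m, for TCP target X; wz for tool-y yaw (deg)"
    s=manip.get_state(); R=Ro.from_quat(s['tcp_rot']).as_matrix(); d=R.T@(np.array(X)-s['ee_pos'])
    print('TCP',np.round(s['ee_pos'],4),'mm',np.round(d*1e3,1),'units',np.round(d/.04,2),'tooly yaw',round(np.degrees(np.arctan2(R[1,1],R[0,1])),2),'tilt z',np.round(R[:,2],4),'gap mm',round(s['finger_gap']*92,1),'F',np.round(s['force'],1),'grip',round(s['grip_force'],1),'t',round(s['time'],2),'j6',round(s['joints'][5],2))
    return d
E
python3 -c "
from h import *
to([.580,-.019,.22])"
```

```text
TCP [0.1534 0.5017 0.2261] mm [-560.3 -373.2    6.5] units [-14.01  -9.33   0.16] tooly yaw 72.99 tilt z [-6.0e-04 -1.2e-03 -1.0e+00] gap mm 91.9 F [ 0.6  0.2 -0.4] grip 0.0 t 0.1 j6 -0.15validation failed for argument at $[0]...
```

```bash
python3 -m jog '[{"tx":0,"ty":0,"tz":0,"wx":0,"wy":0,"wz":1},{"tx":0,"ty":0,"tz":0,"wx":0,"wy":0,"wz":1},{"tx":0,"ty":0,"tz":0,"wx":0,"wy":0,"wz":1},{"tx":0,"ty":0,"tz":0,"wx":0,"wy":0,"wz":1},{"tx":0,"ty":0,"tz":0,"wx":0,"wy":0,"wz":1},{"tx":0,"ty":0,"tz":0,"wx":0,"wy":0,"wz":1},{"tx":0,"ty":0,"tz":0,"wx":0,"wy":0,"wz":1},{"tx":0,"ty":0,"tz":0,"wx":0,"wy":0,"wz":1},{"tx":0,"ty":0,"tz":0,"wx":0,"wy":0,"wz":1},{"tx":0,"ty":0,"tz":0,"wx":0,"wy":0,"wz":1},{"tx":0,"ty":0,"tz":0,"wx":0,"wy":0,"wz":1},{"tx":0,"ty":0,"tz":0,"wx":0,"wy":0,"wz":1}]' 0.45 30; python3 -c "
from h import *
to([.580,-.019,.22])"
```

```text
time: 1.1
ee_pos: [0.1534, 0.5018, 0.2263]
tcp_rot: [0.624, 0.781, -0.0, 0.0]
force: [0.1, 0.0, -0.6]
finger_gap: 0.275
grip_force: 0.0
TCP [0.1534 0.5018 0.2263] mm [-602.1  301.2    6.6] units [-15.05   7.53   0.17] tooly yaw 12.75 tilt z [-4.e-04 -8.e-04 -1.e+00] gap mm 25.3 F [ 0.1  0.  -0.6] grip 0.0 t 1.1 j6 0.91
```

```bash
python3 -m jog '[{"tx":0,"ty":0,"tz":0,"wx":0,"wy":0,"wz":1},{"tx":0,"ty":0,"tz":0,"wx":0,"wy":0,"wz":1},{"tx":0,"ty":0,"tz":0,"wx":0,"wy":0,"wz":1},{"tx":0,"ty":0,"tz":0,"wx":0,"wy":0,"wz":0.45},{"tx":-0.7,"ty":0.6,"tz":0,"wx":0,"wy":0,"wz":0},{"tx":-0.7,"ty":0.6,"tz":0,"wx":0,"wy":0,"wz":0},{"tx":-0.7,"ty":0.6,"tz":0,"wx":0,"wy":0,"wz":0},{"tx":-0.7,"ty":0.6,"tz":0,"wx":0,"wy":0,"wz":0},{"tx":-0.7,"ty":0.6,"tz":0,"wx":0,"wy":0,"wz":0},{"tx":-0.7,"ty":0.6,"tz":0,"wx":0,"wy":0,"wz":0},{"tx":-0.7,"ty":0.6,"tz":0,"wx":0,"wy":0,"wz":0},{"tx":-0.7,"ty":0.6,"tz":0,"wx":0,"wy":0,"wz":0}]'
python3 -m jog '[{"tx":-0.7,"ty":0.6,"tz":0,"wx":0,"wy":0,"wz":0},{"tx":-0.7,"ty":0.6,"tz":0,"wx":0,"wy":0,"wz":0},{"tx":-0.7,"ty":0.6,"tz":0,"wx":0,"wy":0,"wz":0},{"tx":-0.7,"ty":0.6,"tz":0,"wx":0,"wy":0,"wz":0},{"tx":-0.7,"ty":0.6,"tz":0,"wx":0,"wy":0,"wz":0},{"tx":-0.7,"ty":0.6,"tz":0,"wx":0,"wy":0,"wz":0},{"tx":-0.7,"ty":0.6,"tz":0,"wx":0,"wy":0,"wz":0},{"tx":0,"ty":0,"tz":0,"wx":0,"wy":0,"wz":0},{"tx":0,"ty":0,"tz":0,"wx":0,"wy":0,"wz":0},{"tx":0,"ty":0,"tz":0,"wx":0,"wy":0,"wz":0}]'; python3 -c "
from h import *
to([.580,-.019,.22]);im=snap('wrist','w1');print(im['fovy'],-np.array(im['R']).T@im['t'])"
```

```text
time: 2.1
ee_pos: [0.3288, 0.2628, 0.2266]
tcp_rot: [0.733, 0.68, -0.0, -0.0]
force: [0.4, -0.3, 0.7]
finger_gap: 0.274
grip_force: 0.0
time: 2.93
ee_pos: [0.4807, 0.0568, 0.2262]
tcp_rot: [0.733, 0.68, -0.0, -0.001]
force: [0.7, 0.8, -0.1]
finger_gap: 0.28
grip_force: 0.0
TCP [0.4807 0.0568 0.2262] mm [-68.1 104.6   6. ] units [-1.7   2.62  0.15] tooly yaw -4.29 tilt z [-1.5e-03  5.0e-04 -1.0e+00] gap mm 25.8 F [ 0.7  0.8 -0.1] grip 0.0 t 2.93 j6 0.03
65.70646984690485 [0.4865181  0.13147632 0.38392603]
```

View pics/w1.png

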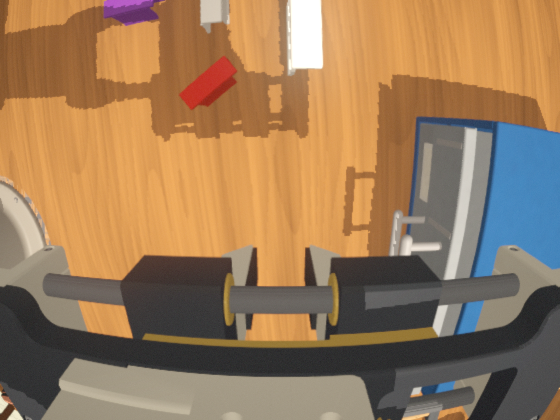

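The wrist view shows the cabinet at right, with the light top edge of the drawer at about (470,130). The handle ends show at (398,212) for the lower drawer and (407,240) for the top one. I'll check my estimates by projecting them.

```bash
python3 - <<'E'
from h import *
im=load('w1');im['fish']=1
for n,X in dict(barL=(.5869,.0205,.132),barmid=(.584,-.019,.132),edgeFL=(.6304,.1193,.152),edgeBL=(.6413,.1194,.152),edgeF60=(.6304-.0785*.08,.04,.152),FL=(.6506,.1253,.17)).items(): print(n,np.round(proj(im,np.array(X)),1))
r=lambda i,k:cv2.resize(i,None,fx=k,fy=k,interpolation=cv2.INTER_CUBIC)
cv2.imwrite('pics/w1c.png',r(im['pixels'][110:260,370:560],4))
E
```

```text
barL [405.1 241.8]
barmid [399.2 281.4]
edgeFL [465.  128.6]
edgeBL [475.9 128.7]
edgeF60 [454.2 224.7]
FL [497.5 122.9]
```

View pics/w1c.png

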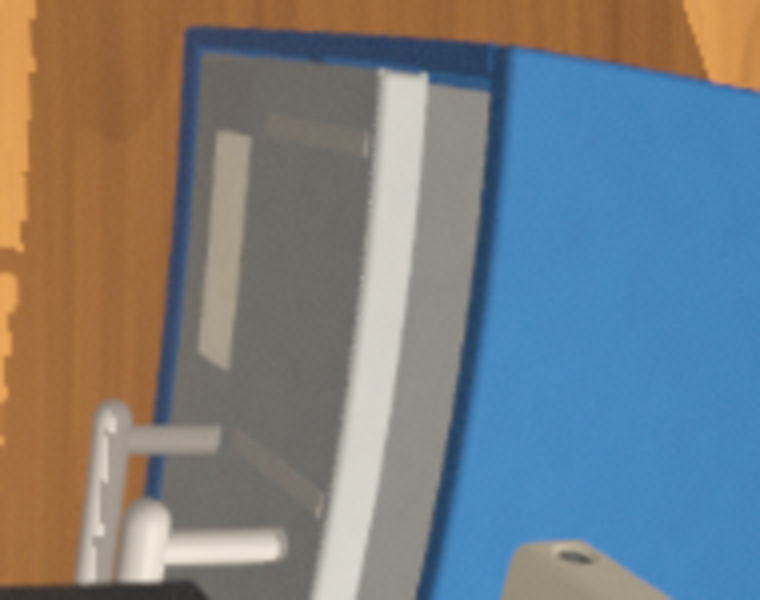

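The estimates agree to within about 2 mm. Now over the bar, down, and grip.

```bash
python3 -m jog '[{"tx":-0.42,"ty":0.67,"tz":0,"wx":0,"wy":0,"wz":0},{"tx":-0.42,"ty":0.67,"tz":0,"wx":0,"wy":0,"wz":0},{"tx":-0.42,"ty":0.67,"tz":0,"wx":0,"wy":0,"wz":0},{"tx":-0.42,"ty":0.66,"tz":0,"wx":0,"wy":0,"wz":0},{"tx":0,"ty":0,"tz":0.4,"wx":0,"wy":0,"wz":0},{"tx":0,"ty":0,"tz":0.4,"wx":0,"wy":0,"wz":0},{"tx":0,"ty":0,"tz":0.4,"wx":0,"wy":0,"wz":0},{"tx":0,"ty":0,"tz":0.4,"wx":0,"wy":0,"wz":0},{"tx":0,"ty":0,"tz":0,"wx":0,"wy":0,"wz":0},{"tx":0,"ty":0,"tz":0,"wx":0,"wy":0,"wz":0}]'; python3 -c "
from h import *
to([.582,-.018,.122])"
```

```text
time: 3.82
ee_pos: [0.5822, -0.017, 0.1625]
tcp_rot: [0.732, 0.681, -0.0, -0.001]
force: [-0.4, 0.0, -0.2]
finger_gap: 0.277
grip_force: 0.0
TCP [ 0.5822 -0.017   0.1625] mm [-1.  -0.  40.5] units [-0.03 -0.    1.01] tooly yaw -4.15 tilt z [-1.7e-03  5.0e-04 -1.0e+00] gap mm 25.5 F [-0.4  0.  -0.2] grip 0.0 t 3.82 j6 -0.09
```

```bash
python3 -m jog '[{"tx":0,"ty":0,"tz":0.2,"wx":0,"wy":0,"wz":0},{"tx":0,"ty":0,"tz":0.2,"wx":0,"wy":0,"wz":0},{"tx":0,"ty":0,"tz":0.2,"wx":0,"wy":0,"wz":0},{"tx":0,"ty":0,"tz":0.2,"wx":0,"wy":0,"wz":0},{"tx":0,"ty":0,"tz":0.2,"wx":0,"wy":0,"wz":0},{"tx":0,"ty":0,"tz":0,"wx":0,"wy":0,"wz":0}]'; python3 -m jog '[{"tx":0,"ty":0,"tz":0,"wx":0,"wy":0,"wz":0},{"tx":0,"ty":0,"tz":0,"wx":0,"wy":0,"wz":0},{"tx":0,"ty":0,"tz":0,"wx":0,"wy":0,"wz":0},{"tx":0,"ty":0,"tz":0,"wx":0,"wy":0,"wz":0}]' 0.95 20; python3 -c "
from h import *
to([.582,-.018,.122])"
```

```text
time: 4.32
ee_pos: [0.5818, -0.0183, 0.1206]
tcp_rot: [0.733, 0.68, -0.001, -0.001]
force: [-0.6, 0.4, -0.2]
finger_gap: 0.275
grip_force: 0.0
time: 4.65
ee_pos: [0.5836, -0.0185, 0.1231]
tcp_rot: [0.733, 0.68, 0.001, 0.001]
force: [2.4, 0.6, -0.8]
finger_gap: 0.11
grip_force: 20.0
TCP [ 0.5836 -0.0185  0.1231] mm [ 0.4 -1.6  1.1] units [ 0.01 -0.04  0.03] tooly yaw -4.26 tilt z [ 1.8e-03 -1.0e-04 -1.0e+00] gap mm 10.1 F [ 2.4  0.6 -0.8] grip 20.0 t 4.65 j6 -0.09
```

The bar is gripped. Pull 80 mm.

```bash
python3 -m jog '[{"tx":0,"ty":-0.1,"tz":0,"wx":0,"wy":0,"wz":0},{"tx":0,"ty":-0.25,"tz":0,"wx":0,"wy":0,"wz":0},{"tx":0,"ty":-0.25,"tz":0,"wx":0,"wy":0,"wz":0},{"tx":0,"ty":-0.25,"tz":0,"wx":0,"wy":0,"wz":0},{"tx":0,"ty":-0.25,"tz":0,"wx":0,"wy":0,"wz":0},{"tx":0,"ty":-0.25,"tz":0,"wx":0,"wy":0,"wz":0},{"tx":0,"ty":-0.25,"tz":0,"wx":0,"wy":0,"wz":0},{"tx":0,"ty":-0.25,"tz":0,"wx":0,"wy":0,"wz":0},{"tx":0,"ty":-0.15,"tz":0,"wx":0,"wy":0,"wz":0},{"tx":0,"ty":0,"tz":0,"wx":0,"wy":0,"wz":0},{"tx":0,"ty":0,"tz":0,"wx":0,"wy":0,"wz":0}]'; python3 -c "
from h import *
to([.582,-.018,.122])"
```

```text
time: 5.57
ee_pos: [0.5024, -0.012, 0.1231]
tcp_rot: [0.733, 0.68, -0.0, -0.001]
force: [-1.8, 2.6, 4.6]
finger_gap: 0.109
grip_force: 20.0
TCP [ 0.5024 -0.012   0.1231] mm [-0.1 79.8  1. ] units [-0.    2.    0.02] tooly yaw -4.25 tilt z [-1.2e-03  8.0e-04 -1.0e+00] gap mm 10.1 F [-1.8  2.6  4.6] grip 20.0 t 5.57 j6 -0.1
```

```bash
python3 -m jog '[{"tx":0,"ty":0,"tz":0,"wx":0,"wy":0,"wz":0},{"tx":0,"ty":0,"tz":0,"wx":0,"wy":0,"wz":0},{"tx":0,"ty":0,"tz":0,"wx":0,"wy":0,"wz":0},{"tx":0,"ty":0,"tz":-0.4,"wx":0,"wy":0,"wz":0},{"tx":0,"ty":0,"tz":-0.8,"wx":0,"wy":0,"wz":0},{"tx":0,"ty":0,"tz":-0.8,"wx":0,"wy":0,"wz":0},{"tx":0,"ty":0,"tz":-0.8,"wx":0,"wy":0,"wz":0},{"tx":0,"ty":0,"tz":0,"wx":0,"wy":0,"wz":0}]' 0.45 30; python3 -c "
from h import *
to([.412,.2725,.16]); snap('top','t2')
r=lambda i,k:cv2.resize(i,None,fx=k,fy=k,interpolation=cv2.INTER_CUBIC)
cv2.imwrite('pics/t2c.png',r(cv2.imread('pics/t2.png')[165:295,140:370],3.4))"
```

```text
time: 6.23
ee_pos: [0.5063, -0.0133, 0.2408]
tcp_rot: [0.733, 0.68, 0.003, 0.005]
force: [0.4, -0.4, 0.1]
finger_gap: 0.276
grip_force: 0.0
TCP [ 0.5063 -0.0133  0.2408] mm [ 278.1 -116.2   79.1] units [ 6.95 -2.9   1.98] tooly yaw -4.26 tilt z [ 0.0111 -0.0023 -0.9999] gap mm 25.4 F [ 0.4 -0.4  0.1] grip 0.0 t 6.23 j6 -0.1
```

View pics/t2c.png

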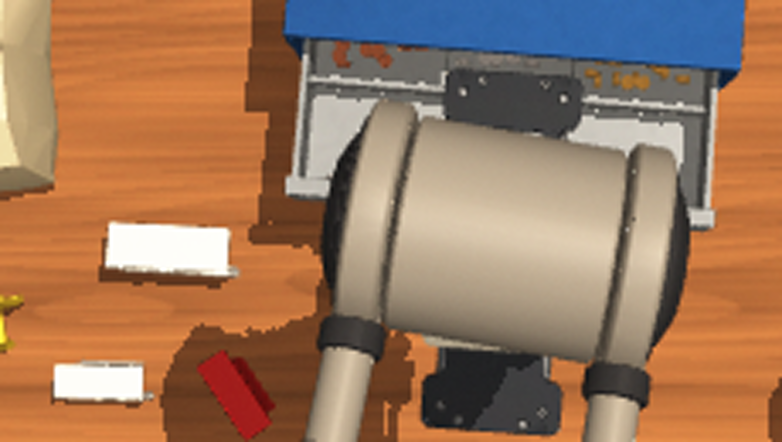

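The drawer is out. Next I'll go near the holder, with the wrist camera over it.

```bash
python3 -m jog '[{"tx":0.74,"ty":-0.38,"tz":0.14,"wx":0,"wy":0,"wz":0},{"tx":0.74,"ty":-0.38,"tz":0.14,"wx":0,"wy":0,"wz":0},{"tx":0.74,"ty":-0.38,"tz":0.14,"wx":0,"wy":0,"wz":0},{"tx":0.74,"ty":-0.38,"tz":0.14,"wx":0,"wy":0,"wz":0},{"tx":0.74,"ty":-0.38,"tz":0.14,"wx":0,"wy":0,"wz":0},{"tx":0.74,"ty":-0.38,"tz":0.14,"wx":0,"wy":0,"wz":0},{"tx":0.74,"ty":-0.38,"tz":0.14,"wx":0,"wy":0,"wz":0},{"tx":0,"ty":0,"tz":0,"wx":0,"wy":0,"wz":0},{"tx":0,"ty":0,"tz":0,"wx":0,"wy":0,"wz":0}]' -0.2 30; python3 -c "
from h import *
to([.42,.2725,.1]); im=snap('wrist','w2'); im['fish']=1
print(proj(im,np.array([.42,.2725,.044])))
r=lambda i,k:cv2.resize(i,None,fx=k,fy=k,interpolation=cv2.INTER_CUBIC)
cv2.imwrite('pics/w2c.png',r(cv2.imread('pics/w2.png')[:300],1.4))"
```

```text
time: 7.03
ee_pos: [0.4112, 0.2028, 0.1942]
tcp_rot: [0.732, 0.682, -0.001, -0.0]
force: [1.0, -0.2, -0.1]
finger_gap: 0.599
grip_force: 0.0
TCP [0.4112 0.2028 0.1942] mm [70.2  4.  94.1] units [1.76 0.1  2.35] tooly yaw -4.05 tilt z [-0.0023 -0.0011 -1.    ] gap mm 55.1 F [ 1.  -0.2 -0.1] grip 0.0 t 7.03 j6 0.36
(np.float64(285.7115103420295), np.float64(121.81726951380743))
```

View pics/w2c.png

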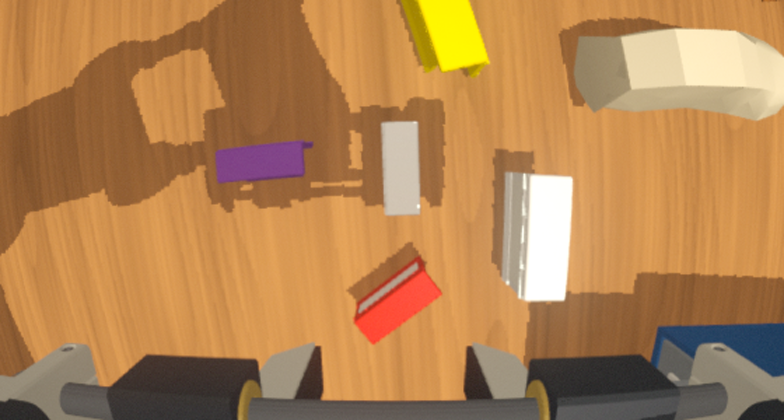

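The holder is at crop (401,168), i.e. pixel (286.4,120.4). That is within 1 mm of my estimate, and its yaw is about -2.2°. Go over it, turn slightly, and descend.

```bash
python3 -m jog '[{"tx":0.6,"ty":0.05,"tz":0,"wx":0,"wy":0,"wz":-0.35},{"tx":0.6,"ty":0.05,"tz":0,"wx":0,"wy":0,"wz":0},{"tx":0.58,"ty":0,"tz":0,"wx":0,"wy":0,"wz":0},{"tx":0,"ty":0,"tz":0.7,"wx":0,"wy":0,"wz":0},{"tx":0,"ty":0,"tz":0.7,"wx":0,"wy":0,"wz":0},{"tx":0,"ty":0,"tz":0.7,"wx":0,"wy":0,"wz":0},{"tx":0,"ty":0,"tz":0.7,"wx":0,"wy":0,"wz":0},{"tx":0,"ty":0,"tz":0.35,"wx":0,"wy":0,"wz":0},{"tx":0,"ty":0,"tz":0.35,"wx":0,"wy":0,"wz":0},{"tx":0,"ty":0,"tz":0,"wx":0,"wy":0,"wz":0},{"tx":0,"ty":0,"tz":0,"wx":0,"wy":0,"wz":0}]'; python3 -c "
from h import *
to([.42,.2735,.0155])"
```

```text
time: 8.0
ee_pos: [0.4207, 0.2716, 0.055]
tcp_rot: [0.723, 0.691, -0.001, -0.0]
force: [0.5, 0.7, -0.4]
finger_gap: 0.597
grip_force: 0.0
TCP [0.4207 0.2716 0.055 ] mm [ 1.9 -0.8 39.5] units [ 0.05 -0.02  0.99] tooly yaw -2.61 tilt z [-1.3e-03 -8.0e-04 -1.0e+00] gap mm 54.9 F [ 0.5  0.7 -0.4] grip 0.0 t 8.0 j6 0.47
```

```bash
python3 -m jog '[{"tx":0.05,"ty":0,"tz":0.25,"wx":0,"wy":0,"wz":0},{"tx":0,"ty":0,"tz":0.25,"wx":0,"wy":0,"wz":0},{"tx":0,"ty":0,"tz":0.25,"wx":0,"wy":0,"wz":0},{"tx":0,"ty":0,"tz":0.22,"wx":0,"wy":0,"wz":0},{"tx":0,"ty":0,"tz":0,"wx":0,"wy":0,"wz":0},{"tx":0,"ty":0,"tz":0,"wx":0,"wy":0,"wz":0}]'; python3 -m jog '[{"tx":0,"ty":0,"tz":0,"wx":0,"wy":0,"wz":0},{"tx":0,"ty":0,"tz":0,"wx":0,"wy":0,"wz":0},{"tx":0,"ty":0,"tz":0,"wx":0,"wy":0,"wz":0},{"tx":0,"ty":0,"tz":0,"wx":0,"wy":0,"wz":0},{"tx":0,"ty":0,"tz":0,"wx":0,"wy":0,"wz":0},{"tx":0,"ty":0,"tz":0,"wx":0,"wy":0,"wz":0}]' 0.9 40;  python3 -c "
from h import *
to([.42,.2735,.0155])"
```

```text
time: 8.5
ee_pos: [0.4198, 0.2748, 0.0161]
tcp_rot: [0.722, 0.692, -0.001, -0.0]
force: [0.5, -0.6, -0.1]
finger_gap: 0.602
grip_force: 0.0
time: 9.0
ee_pos: [0.4204, 0.275, 0.0169]
tcp_rot: [0.722, 0.691, 0.0, 0.0]
force: [-0.1, 0.0, 1.0]
finger_gap: 0.248
grip_force: 40.0
TCP [0.4204 0.275  0.0169] mm [-1.5 -0.4  1.4] units [-0.04 -0.01  0.04] tooly yaw -2.51 tilt z [ 4.e-04  3.e-04 -1.e+00] gap mm 22.8 F [-0.1  0.   1. ] grip 40.0 t 9.0 j6 0.47
```

Gripped (22.8 mm). Lift, carry to above the label place, and look.

```bash
python3 -m jog '[{"tx":0,"ty":0,"tz":-0.5,"wx":0,"wy":0,"wz":0},{"tx":0,"ty":0,"tz":-0.9,"wx":0,"wy":0,"wz":0},{"tx":0,"ty":0,"tz":-0.9,"wx":0,"wy":0,"wz":0},{"tx":0,"ty":0,"tz":-0.9,"wx":0,"wy":0,"wz":0},{"tx":0,"ty":0,"tz":-0.9,"wx":0,"wy":0,"wz":0},{"tx":0,"ty":0,"tz":-0.9,"wx":0,"wy":0,"wz":0.38},{"tx":-0.6,"ty":0.45,"tz":0,"wx":0,"wy":0,"wz":0},{"tx":-0.6,"ty":0.45,"tz":0,"wx":0,"wy":0,"wz":0},{"tx":-0.6,"ty":0.45,"tz":0,"wx":0,"wy":0,"wz":0},{"tx":-0.6,"ty":0.45,"tz":0,"wx":0,"wy":0,"wz":0},{"tx":-0.6,"ty":0.45,"tz":0,"wx":0,"wy":0,"wz":0},{"tx":-0.6,"ty":0.45,"tz":0,"wx":0,"wy":0,"wz":0}]'
python3 -m jog '[{"tx":-0.6,"ty":0.45,"tz":0,"wx":0,"wy":0,"wz":0},{"tx":-0.5,"ty":0.42,"tz":0,"wx":0,"wy":0,"wz":0},{"tx":0,"ty":0,"tz":0,"wx":0,"wy":0,"wz":0},{"tx":0,"ty":0,"tz":0,"wx":0,"wy":0,"wz":0}]'; python3 - <<'E'
from h import *
to([.55,.0746,.20])
a=snap('wrist','w3');s=snap('scene','s3')
r=lambda i,k:cv2.resize(i,None,fx=k,fy=k,interpolation=cv2.INTER_CUBIC)
w=load('w1');w['fish']=1
for p in ((461.5,147.5),(450,238)): print('rib w1',onz(w,*p,.143))
# lower: crops of both
c=a['pixels'][120:420,170:430]; 
u,v=[int(k) for k in proj(s,np.array([.55,.075,.2]))]; print(u,v)
d=s['pixels'][max(v-60,0):v+60,u-65:u+65]
d=cv2.resize(d,(390,360),interpolation=cv2.INTER_CUBIC); c=cv2.resize(c,(390,450),interpolation=cv2.INTER_CUBIC)
o=np.zeros((450,780,3),np.uint8);o[:,:390]=c;o[:360,390:]=d;cv2.imwrite('pics/x3.png',o)
E
```

```text
time: 10.0
ee_pos: [0.5173, 0.1217, 0.2167]
tcp_rot: [0.734, 0.679, 0.0, -0.0]
force: [0.4, 0.5, -1.4]
finger_gap: 0.249
grip_force: 40.0
time: 10.33
ee_pos: [0.5484, 0.0754, 0.2162]
tcp_rot: [0.735, 0.678, -0.0, -0.0]
force: [-0.0, 1.1, -0.5]
finger_gap: 0.247
grip_force: 40.0
TCP [0.5484 0.0754 0.2162] mm [-0.7  1.6 16.2] units [-0.02  0.04  0.41] tooly yaw -4.55 tilt z [-9.e-04  2.e-04 -1.e+00] gap mm 22.8 F [-0.   1.1 -0.5] grip 40.0 t 10.33 j6 0.08
rib w1 [0.63257041 0.10318292 0.143     ]
rib w1 [0.62641768 0.02434482 0.143     ]
302 181
```

View pics/x3.png

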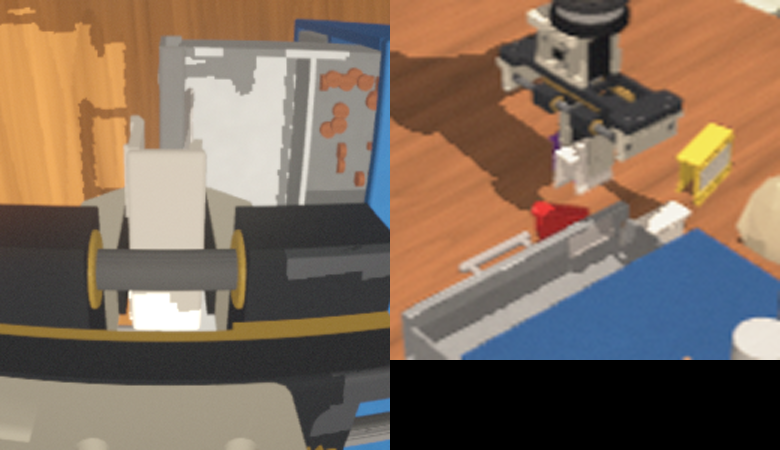

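The narrow rear leg faces the cabinet and the plate with its tab faces the robot, so the orientation is right. Now I'll check the lateral alignment numerically.

```bash
python3 - <<'E'
from h import *
np.set_printoptions(precision=4,suppress=True)
a=load('w3');a['fish']=1
k=2/3
q=lambda x,y:(170+x*k,120+y*k)
print('holder end',onz(a,*q(130,150),.244),onz(a,*q(205,150),.244))
for y in (60,120,180):
    g=cv2.cvtColor(a['pixels'],cv2.COLOR_BGR2GRAY)[int(120+y*k),270:320]; print(y,g.tolist())
r=lambda i,k:cv2.resize(i,None,fx=k,fy=k,interpolation=cv2.INTER_CUBIC)
cv2.imwrite('pics/w3c.png',r(a['pixels'][130:265,235:345],5.4)[:600])
for n,X in dict(ef=(.544,.0726,.152),eb=(.556,.0726,.152),ef2=(.5475,.119,.152),eb2=(.5595,.118,.152)).items(): print(n,np.array(proj(a,np.array(X))))
E
```

```text
holder end [0.5407 0.1084 0.244 ] [0.5617 0.1068 0.244 ]
60 [114, 113, 116, 117, 118, 118, 132, 136, 144, 145, 145, 146, 147, 147, 147, 148, 148, 147, 146, 146, 147, 142, 144, 178, 211, 217, 217, 216, 213, 211, 211, 211, 212, 211, 210, 211, 206, 159, 149, 150, 149, 149, 149, 147, 149, 148, 148, 147, 148, 146]
120 [124, 124, 124, 124, 122, 123, 129, 139, 145, 147, 146, 149, 146, 147, 146, 147, 149, 147, 148, 149, 151, 145, 142, 134, 135, 137, 163, 201, 214, 217, 217, 214, 216, 216, 216, 215, 216, 216, 215, 217, 217, 217, 217, 217, 218, 220, 218, 219, 219, 220]
180 [205, 206, 206, 206, 205, 206, 206, 206, 206, 205, 205, 207, 205, 205, 206, 206, 206, 206, 206, 206, 206, 206, 206, 206, 206, 206, 206, 206, 206, 207, 205, 206, 206, 206, 202, 199, 197, 205, 218, 218, 219, 218, 219, 217, 217, 218, 218, 218, 219, 218]
ef [275.5274 226.8986]
eb [292.0787 225.6609]
ef2 [274.963  162.8194]
eb2 [292.4876 162.9023]
```

View pics/w3c.png

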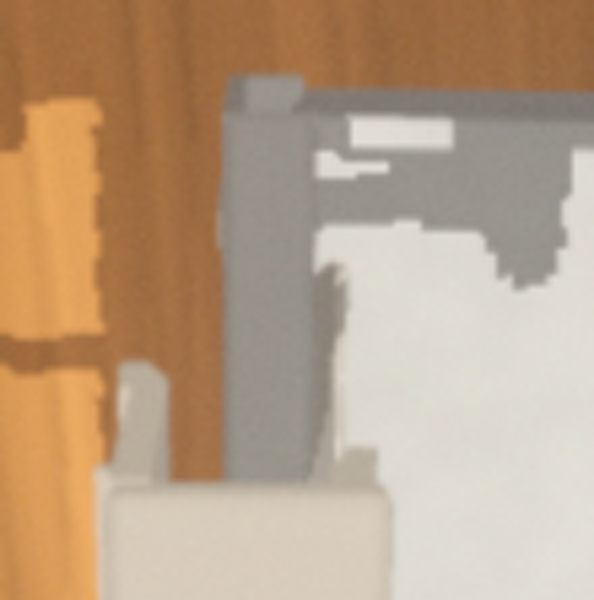

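The edge strip is at columns 276.7–292.8, so edge mid x ≈ 0.551 and label y ≈ 0.073. The holder needs +3.5 mm in tool y. Correct, then go down to just above the edge.

```bash
python3 -m jog '[{"tx":-0.04,"ty":0.09,"tz":0,"wx":0,"wy":0,"wz":0},{"tx":0,"ty":0,"tz":0.3,"wx":0,"wy":0,"wz":0},{"tx":0,"ty":0,"tz":0.3,"wx":0,"wy":0,"wz":0},{"tx":0,"ty":0,"tz":0.3,"wx":0,"wy":0,"wz":0},{"tx":0,"ty":0,"tz":0.15,"wx":0,"wy":0,"wz":0},{"tx":0,"ty":0,"tz":0,"wx":0,"wy":0,"wz":0},{"tx":0,"ty":0,"tz":0,"wx":0,"wy":0,"wz":0}]' - 60; python3 - <<'E'
from h import *
to([.5518,.0735,.168])
a=snap('wrist','w4')
g=cv2.resize(a['pixels'][130:265,235:345],None,fx=4.4,fy=4.4,interpolation=cv2.INTER_CUBIC)
cv2.imwrite('pics/w4c.png',g)
E
```

```text
time: 11.02
ee_pos: [0.5517, 0.0751, 0.175]
tcp_rot: [0.733, 0.68, 0.0, -0.0]
force: [0.6, -0.5, 0.7]
finger_gap: 0.246
grip_force: 60.0
TCP [0.5517 0.0751 0.175 ] mm [-1.6  0.3  7. ] units [-0.04  0.01  0.17] tooly yaw -4.36 tilt z [-0.e+00  1.e-04 -1.e+00] gap mm 22.6 F [ 0.6 -0.5  0.7] grip 60.0 t 11.02 j6 0.07
```

View pics/w4c.png

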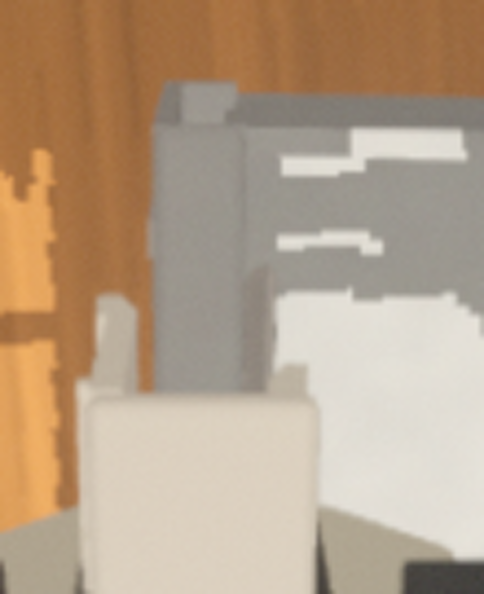

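The edge lies between the legs (strip 157–240 px; plate ends at 137, leg begins at 270), with the holder about 0.7 mm behind centre as wanted. Descend in steps, watching the force.

```bash
python3 -m jog '[{"tx":0,"ty":0,"tz":0.15,"wx":0,"wy":0,"wz":0},{"tx":0,"ty":0,"tz":0.15,"wx":0,"wy":0,"wz":0},{"tx":0,"ty":0,"tz":0.1,"wx":0,"wy":0,"wz":0},{"tx":0,"ty":0,"tz":0.1,"wx":0,"wy":0,"wz":0},{"tx":0,"ty":0,"tz":0,"wx":0,"wy":0,"wz":0}]'; python3 -m jog '[{"tx":0,"ty":0,"tz":0.1,"wx":0,"wy":0,"wz":0},{"tx":0,"ty":0,"tz":0.1,"wx":0,"wy":0,"wz":0},{"tx":0,"ty":0,"tz":0,"wx":0,"wy":0,"wz":0}]'
```

```text
time: 11.48
ee_pos: [0.5512, 0.0746, 0.1537]
tcp_rot: [0.734, 0.679, -0.001, -0.001]
force: [0.2, -0.2, -0.6]
finger_gap: 0.248
grip_force: 60.0
time: 11.73
ee_pos: [0.5514, 0.0746, 0.1459]
tcp_rot: [0.734, 0.679, -0.0, -0.0]
force: [0.9, 0.3, -1.3]
finger_gap: 0.245
grip_force: 60.0
```

```bash
for i in 1; do python3 -m jog '[{"tx":0,"ty":0,"tz":0.1,"wx":0,"wy":0,"wz":0},{"tx":0,"ty":0,"tz":0,"wx":0,"wy":0,"wz":0}]'; python3 -m jog '[{"tx":0,"ty":0,"tz":0.1,"wx":0,"wy":0,"wz":0},{"tx":0,"ty":0,"tz":0,"wx":0,"wy":0,"wz":0}]'; python3 -m jog '[{"tx":0,"ty":0,"tz":0.1,"wx":0,"wy":0,"wz":0},{"tx":0,"ty":0,"tz":0,"wx":0,"wy":0,"wz":0}]'; done
```

```text
time: 11.9
ee_pos: [0.5521, 0.0746, 0.1423]
tcp_rot: [0.734, 0.679, 0.0, 0.0]
force: [1.3, -0.5, -0.1]
finger_gap: 0.247
grip_force: 60.0
time: 12.07
ee_pos: [0.5523, 0.0745, 0.1386]
tcp_rot: [0.734, 0.679, 0.001, 0.001]
force: [2.2, 0.3, -0.7]
finger_gap: 0.246
grip_force: 60.0
time: 12.23
ee_pos: [0.552, 0.0746, 0.1346]
tcp_rot: [0.734, 0.679, 0.0, 0.0]
force: [3.4, 0.7, 0.5]
finger_gap: 0.248
grip_force: 60.0
```

```bash
python3 -m jog '[{"tx":0,"ty":0,"tz":0.08,"wx":0,"wy":0,"wz":0},{"tx":0,"ty":0,"tz":0,"wx":0,"wy":0,"wz":0}]'; python3 -m jog '[{"tx":0,"ty":0,"tz":0.08,"wx":0,"wy":0,"wz":0},{"tx":0,"ty":0,"tz":0,"wx":0,"wy":0,"wz":0}]'; python3 -m jog '[{"tx":0,"ty":0,"tz":0.08,"wx":0,"wy":0,"wz":0},{"tx":0,"ty":0,"tz":0,"wx":0,"wy":0,"wz":0}]'
```

```text
time: 12.4
ee_pos: [0.5517, 0.0746, 0.1312]
tcp_rot: [0.734, 0.679, 0.0, 0.0]
force: [2.2, -0.0, 1.2]
finger_gap: 0.246
grip_force: 60.0
time: 12.57
ee_pos: [0.5527, 0.0745, 0.1299]
tcp_rot: [0.734, 0.679, 0.001, 0.001]
force: [-0.0, -0.4, 12.2]
finger_gap: 0.25
grip_force: 60.0
time: 12.73
ee_pos: [0.5549, 0.0744, 0.1297]
tcp_rot: [0.734, 0.679, 0.004, 0.004]
force: [0.3, -1.8, 27.5]
finger_gap: 0.243
grip_force: 60.0
```

```bash
python3 - <<'E'
from h import *
to([.552,.0735,.129])
a=snap('wrist','w5');s=snap('scene','s5')
u,v=[int(k) for k in proj(s,np.array([.555,.06,.15]))]
c=cv2.resize(a['pixels'][140:290,230:360],(520,600),interpolation=cv2.INTER_CUBIC)
d=cv2.resize(s['pixels'][v-75:v+75,u-35:u+35],(280,600),interpolation=cv2.INTER_CUBIC)
cv2.imwrite('pics/x5.png',np.hstack([c,d]))
E
```

```text
TCP [0.5549 0.0744 0.1297] mm [-1.1 -2.9  0.7] units [-0.03 -0.07  0.02] tooly yaw -4.4 tilt z [ 1.000e-02 -5.000e-04 -9.999e-01] gap mm 22.4 F [ 0.3 -1.8 27.5] grip 60.0 t 12.73 j6 0.07
```

View pics/x5.png

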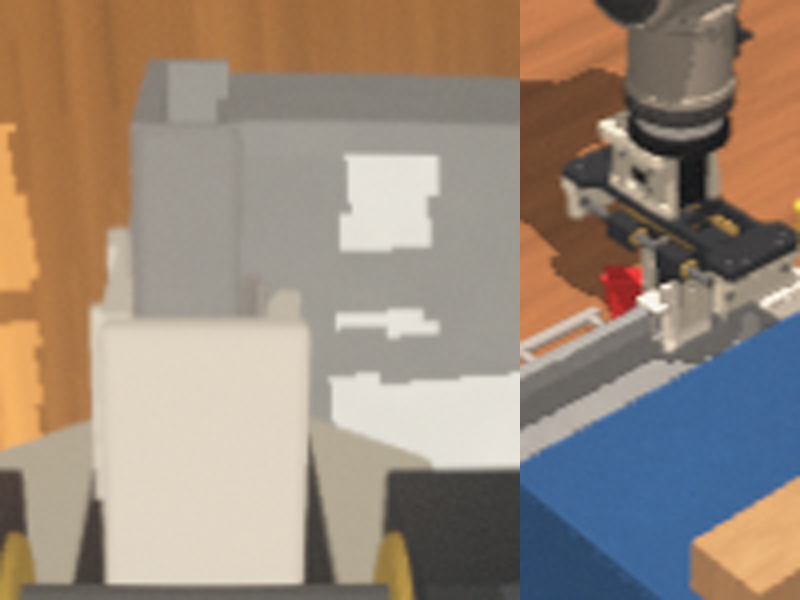

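The holder sits astride the edge. The rear leg (270–300 px) is behind the lip, the plate is against the front, and the height of 0.1297 matches the home value. Let it settle once and recheck the press.

```bash
python3 -m jog '[{"tx":0,"ty":0,"tz":0,"wx":0,"wy":0,"wz":0},{"tx":0,"ty":0,"tz":0,"wx":0,"wy":0,"wz":0},{"tx":0,"ty":0,"tz":0,"wx":0,"wy":0,"wz":0},{"tx":0,"ty":0,"tz":0,"wx":0,"wy":0,"wz":0},{"tx":0,"ty":0,"tz":0,"wx":0,"wy":0,"wz":0},{"tx":0,"ty":0,"tz":0,"wx":0,"wy":0,"wz":0}]'
```

```text
time: 13.33
ee_pos: [0.555, 0.0744, 0.1297]
tcp_rot: [0.734, 0.679, 0.004, 0.004]
force: [0.3, -0.6, 27.2]
finger_gap: 0.246
grip_force: 60.0
```

```bash
python3 -c "
from cell import manip
print(manip.job_done())"
```

```text
the job is handed in; nothing more can be done
None
```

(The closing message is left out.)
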